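# Stow the hand punch and close the propped tool case

### The job

Put the hand punch away in the open tool case by pressing it fully home into the two spring clips. Then break the lid's folding stay at its knee and gently lower the lid until it is fully shut, without slamming it, and leave the other things on the bench and in the case undisturbed.

Things in the scene. Friction and masses are not known exactly. Their poses are not given: they have to be found in the camera images.
- case: Plywood tool case, fixed to the bench: 220 (x) x 230 (y) x 90 mm high, walls and floor 8 mm, open on top. Origin at the centre of its underside, z up; 'in the case' below means this frame, mm. The lid is hinged on the +y rim and leans over the case; the stay is near the +x end. Place and yaw (within 0.3 rad) vary.
- clip_seat (a point): Where the punch's origin belongs: (-15, -40, 56) in the case, axes as the case's. A spring clip (12 mm wide) stands 36 mm to either side along x: two sprung jaws, tops 27 mm above this point, mouth 22 mm wide on top, 8 mm at the lips 7 mm above this point, over a saddle. Lay the punch along x, either way round, and push down with 10 to 15 N; its necks snap under the lips. Floor 48 mm below.
- punch: Hand punch, 148 mm long, 0.1 to 0.2 kg, lying on the bench along its x: dark wooden square grip 36 mm long, 18 x 18 mm, in the middle; round 14 mm steel necks from 18 to 55 mm either side; 17 mm head at -x, pointed tip at +x. Origin on its axis, mid-grip, 9 mm above the bench. Yaw within 0.7 rad of world x; it swaps places with jar, spool and weight.
- stay_knee (a point): Centre of the knee of the folding steel stay: a knob 18 mm thick, 26 mm long along x, where two 66 mm links meet; locked at (82, 28, 129) in the case, slightly past straight on a stop. Links end at point stay_foot and on the lid 90 mm from its hinge. To break, push it down and towards the hinge, along (0, 0.71, -0.70) in the case, 20 to 30 mm from locked, 4 to 8 N; later it folds down into the case.
- stay_foot (a point): Pivot of the stay's lower link on the case, (82, -15, 78) in the case.
- lid_hinge (a point): Middle of the lid's hinge line, (0, 115, 90) in the case; the line runs along the case's x. This point turns with the lid.
- knee (a joint): Knee angle, rad: 0 = locked on its stop, 0.16 = straight, grows as it folds (about 2.6 with the lid shut). It stays where it is left (friction). The stay counts as broken above 0.35.
- lid (a joint): Turn of the lid, rad: 0 = propped open, 66 degrees from level; 1.15 = shut. It cannot be shut while the stay is locked. Its hinge is stiff: with the stay broken the lid stays where it is left and takes 3 to 12 N near its edge to push down.
- lid_edge (a point): Middle of the lid's free edge, on its outer face. The lid is a board 220 mm along x, 230 mm from hinge line to edge, 10 mm thick; its inner face passes through the hinge line.
- jar: Bystander: screw-top amber glass jar, 52 mm across, 75 mm tall. Origin at the centre of its underside. Not to be disturbed.
- spool: Bystander: white plastic spool, 52 mm across, 60 mm tall. Origin at the centre of its underside. Not to be disturbed.
- weight: Bystander: dark steel block, 50 x 50 x 45 mm. Origin at the centre of its underside. Not to be disturbed.
- tin: Bystander: aluminium tin, 44 mm across, 30 mm tall, standing inside the case. Origin at the centre of its underside. Not to be disturbed.
- mallet: Bystander: hammer-shaped mallet lying on the table, about 0.28 m long. Not to be disturbed.
- sander: Bystander: grey plastic sanding block, 100 x 60 x 35 mm. Origin at the centre of its underside. Not to be disturbed.
Things that resemble listed ones, but are neither listed nor needed, are in the scene too. Several things look just like the punch: the one meant starts nearest to the robot's base.

How it is judged:
By the outcome, as a careful person would: the job done as asked, in the order asked, and still so for the second after the job is handed in, with the robot touching nothing.
It also fails if it takes over 64 s, if anything falls off the work surface, if the arm or the gripper's body presses on something with over 40 N, if the wrist force passes 120 N, or if a joint passes its speed limit or range.

### The arm

A 6-joint arm with a two-finger parallel gripper is mounted at the origin on the work surface. World frame = base frame: x ahead of the robot, y to its left, z up, the work surface at z = 0. Lengths are in m, angles in rad, forces in N, time in s.
With the tool pointing down it reaches from about 0.3 to 0.85 m from the base axis. Payload 5.4 kg.
Tool frame: the origin (TCP) lies midway between the tips of the shut fingers; the grasp point (between the pads) lies 19 mm behind it; z points along the fingers, y is the direction in which the jaws open and shut (so a half turn about z gives the same grasp; the last joint's range is limited). The gripper opens to 85 mm and grips with 20 to 120 N. Pads are 22 mm wide; open, the fingers measure 114 mm over their backs; the gripper's body (76 mm by 85 mm) begins 54 mm behind the grasp point. The pads swing forward as they close: fully open they stand 13 mm farther back than shut.
Start: joints at [1.054, 0.158, 1.597, -0, 1.386, -0.21], TCP at [0.174, 0.548, 0.231] pointing down, gripper open.
Joint ranges: [-2.91, 2.91], [-0.94, 2.29], [0.18, 2.7], [-1.29, 4.43], [0.17, 2.64], [-3, 3]. Speed limits (rad/s): [2.57, 2.57, 3.14, 3.14, 3.14, 3.14].

### API

Orientations are given as a rotation vector (axis times angle).
In Python, from bench import ctrl, readout, imaging gives the robot as it stands. Calls block until the motion is done:
- ctrl.move_pose(position, orientation): joint-space move of the TCP to a pose.
- ctrl.movel(position, rotation=None, v=0.15, max_force=None): straight line of the TCP; rotation=None keeps the orientation; v is the mean speed in m/s. With max_force (N) it stops when the force on the tool has changed by that much, and returns True; else False.
- ctrl.move_j(angles): joint-space move.
- ctrl.set_gripper(opening): finger opening in m; the grip force is fixed at half the most; returns when the fingers have stopped.
- ctrl.pause(seconds).
- ctrl.inverse_kinematics(position, orientation): joint angles nearest the present ones, or None.
- readout.get_obs(): the state.
- imaging.snapshot(name): name is "side" or "top"; returns a dict with "img" (480x640x3 uint8, red, green, blue), "range_z" (480x640 float32, m along the optical axis (not along the pixel's ray), 0 where there is no reading), "K" (3x3 intrinsics, pixels), "camera_from_world" (4x4, takes a point from world to camera coordinates). Camera axes: x right, y down, z forward; pixel columns grow to the right and rows downward; lengths in m; the calibration is good to about 2 mm. A picture is of the moment at which its call begins.
A pose or a line that the arm cannot do raises ctrl.IKError and nothing moves.
- ctrl.finish_job(): hands the job in, once; it reports no verdict.
The state is a dict: "time": time; "joint_positions": joint angles; "qd": joint speeds; "tau": joint torques, N m; "position": TCP position; "ee_rot": TCP orientation; "wrist_force": force on the tool from outside, world axes, zero at the start; "moment": the same for the moment, N m; "finger_gap": finger opening in m.
Only numpy, scipy, OpenCV 4.12 (cv2) and the standard library are available. Lean on these libraries where they do the work, as an engineer would, in place of code of your own. Each camera call takes 0.05 s, during which the arm holds its last target.

## Working session

There is one attempt and no reset: what is moved stays moved. The work goes in short steps, each a Python script; the robot and the scene stay as the last script left them, time stands still between calls to the robot, and variables do not carry over. Pictures are saved under pics/ and viewed, and the job is handed in when it is done.

```bash
ls; mkdir -p pics; python3 - <<'E'
from bench import ctrl, readout, imaging
import cv2, numpy as np
o=readout.get_obs(); print(o)
for n in("side","top"):
    s=imaging.snapshot(n); cv2.imwrite(f"pics/{n}0.png",s["img"][:,:,::-1]); np.savez(f"{n}0.npz",**s)
    print(n,s["K"].tolist(),np.linalg.inv(s["camera_from_world"]).round(3).tolist())
E
```

```text
pics
{'time': 0.0, 'joint_positions': array([ 1.05389970e+00,  1.59083153e-01,  1.59823026e+00,  1.90470943e-05,
        1.38617263e+00, -2.10132871e-01]), 'qd': array([-0.00077188, -0.00223936, -0.00101066, -0.00069976, -0.00209111,
        0.0013039 ]), 'tau': array([ 1.03678242e-04, -3.96004879e+01, -3.31425834e+01, -2.69743778e-04,
        8.46196781e-03, -2.58293602e-05]), 'position': array([0.17336954, 0.54762076, 0.23029871]), 'ee_rot': array([-4.79875961e-01, -3.10402584e+00,  2.76872111e-03]), 'wrist_force': array([-0.48904323, -0.10507613, -0.60034329]), 'moment': array([-0.02201133, -0.00508772,  0.0041506 ]), 'finger_gap': 0.08569787344160813}
side [[527.3241930049055, 0.0, 311.9530624667926], [0.0, 527.3241930049055, 234.48730869527003], [0.0, 0.0, 1.0]] [[0.704, -0.397, 0.589, -0.31], [-0.71, -0.42, 0.565, -1.031], [0.022, -0.816, -0.578, 1.055], [0.0, 0.0, 0.0, 1.0]]
top [[548.4696347169778, 0.0, 320.9098946652814], [0.0, 548.4696347169778, 234.3770852380778], [0.0, 0.0, 1.0]] [[0.017, -0.994, 0.11, 0.423], [-1.0, -0.018, -0.01, -0.169], [0.012, -0.11, -0.994, 1.614], [0.0, 0.0, 0.0, 1.0]]
```

View pics/side0.png

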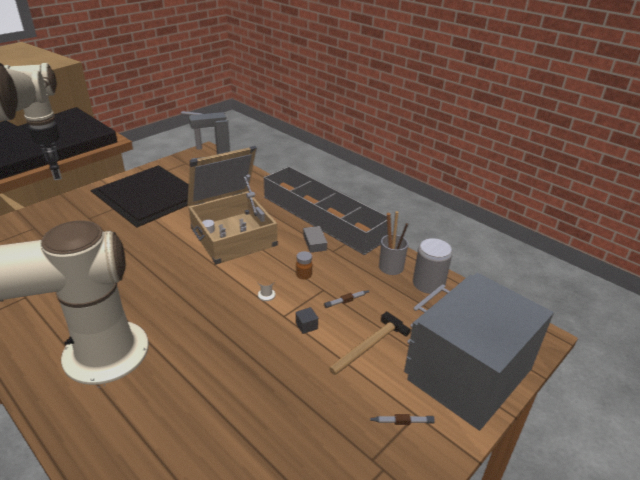

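View pics/top0.png

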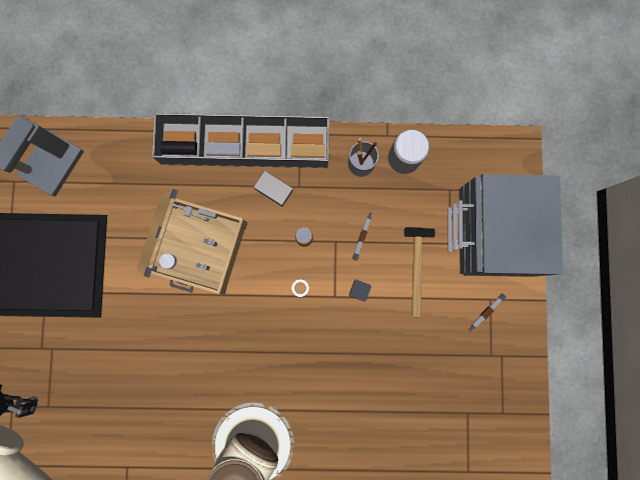

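The top view shows two punches, at about (362,235) and (488,312). The case is at (195,245), with the jar, spool and weight at (304,236), (300,288) and (360,290). Next I measure these.

```bash
cat > h.py <<'E'
import numpy as np, cv2
def cloud(s):
    K=s["K"];T=np.linalg.inv(s["camera_from_world"]);z=s["range_z"]
    v,u=np.mgrid[:480,:640]
    p=np.stack([(u-K[0,2])/K[0,0]*z,(v-K[1,2])/K[1,1]*z,z],-1)@T[:3,:3].T+T[:3,3]
    p[z<=0]=np.nan
    return p
def proj(s,P):
    P=np.atleast_2d(P);c=P@s["camera_from_world"][:3,:3].T+s["camera_from_world"][:3,3]
    q=c@s["K"].T; return q[:,:2]/q[:,2:]
E
python3 - <<'E'
from h import *
s=dict(np.load("top0.npz"));p=cloud(s)
for n,(u,v) in dict(p1=(362,235),p2=(488,312),jar=(304,236),spool=(300,288),wt=(360,290),tin=(167,261),sander=(273,188),bench=(400,370),c1=(210,241),c2=(203,266),rimBR=(221,292),rimTR=(242,221),mal=(418,232)).items(): print(n,p[v,u].round(4),np.hypot(*p[v,u][:2]).round(3))
# punch 1
sub=p[205:268,345:380]; m=(sub[...,2]>0.004)&(sub[...,2]<0.03)
q=sub[m]; print(len(q),q[:,2].max(),np.median(q[:,2])); r=cv2.minAreaRect(q[:,:2].astype(np.float32)); print(r,cv2.boxPoints(r))
im=s["img"][:,:,::-1]
a=cv2.resize(im[175:310,130:260],None,fx=6,fy=4.4*6/4.4*0+4.4,interpolation=cv2.INTER_CUBIC)
a=cv2.resize(im[180:305,130:260],(624,600),interpolation=cv2.INTER_CUBIC);cv2.imwrite("pics/caseT.png",a)
a=cv2.resize(im[205:268,335:390],(524,600),interpolation=cv2.INTER_CUBIC);cv2.imwrite("pics/punT.png",a)
s2=dict(np.load("side0.npz"));im=s2["img"][:,:,::-1]
a=cv2.resize(im[140:265,170:295],(600,600),interpolation=cv2.INTER_CUBIC);cv2.imwrite("pics/caseS.png",a)
E
```

```text
p1 [ 0.6003 -0.3055  0.0141] 0.674
p2 [ 0.3822 -0.6723  0.0166] 0.773
jar [ 0.5877 -0.1365  0.0751] 0.603
spool [ 0.4424 -0.1263 -0.0007] 0.46
wt [ 0.4391 -0.2987  0.0421] 0.531
tin [0.5124 0.2544 0.0418] 0.572
sander [ 0.7323 -0.042   0.0304] 0.733
bench [ 0.2112 -0.4203 -0.0034] 0.47
c1 [0.5714 0.1327 0.0482] 0.587
c2 [0.4982 0.1442 0.0755] 0.519
rimBR [0.4268 0.0934 0.0635] 0.437
rimTR [0.6272 0.0394 0.0754] 0.628
mal [ 0.6113 -0.469   0.021 ] 0.77
396 0.02399576247756041 0.010968207290229848
((0.5986836552619934, -0.306430846452713), (0.18452608585357666, 0.10106893628835678), 0.6350900530815125) [[ 0.50586617 -0.25692216]
 [ 0.5069864  -0.35798487]
 [ 0.69150114 -0.35593954]
 [ 0.69038093 -0.25487682]]
```

View pics/caseT.png

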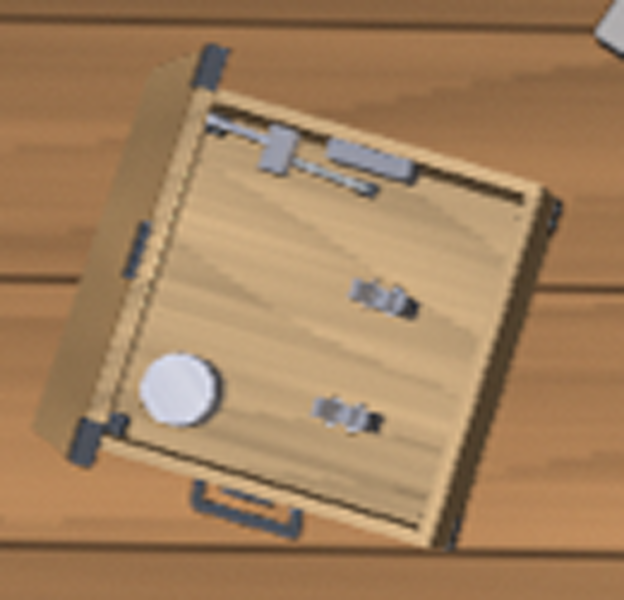

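View pics/punT.png

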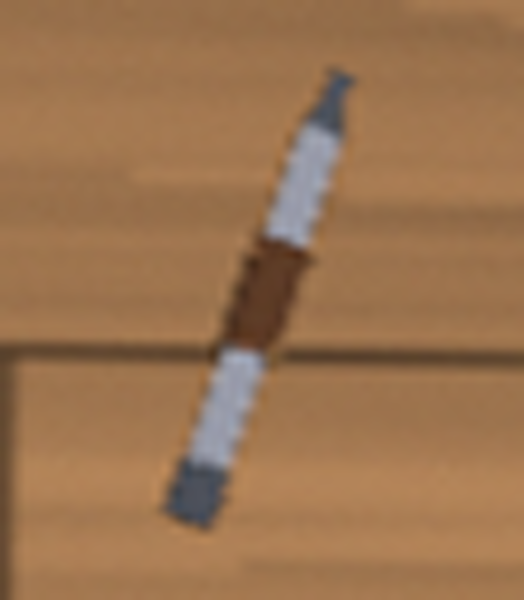

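View pics/caseS.png

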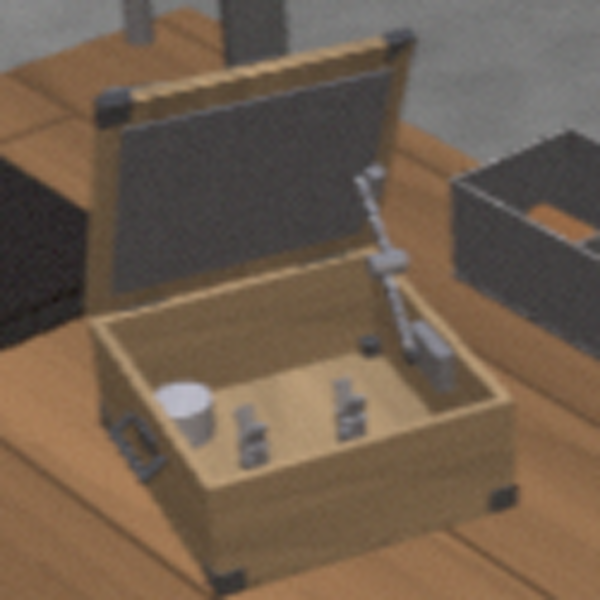

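The pictures show an empty case with two clips, the stay locked, and the tin near the handle end. The tip of punch 1 points up in the image (+x). Next I fit the case pose from corners picked in both views.

```bash
cat > fit.py <<'E'
from h import *
from scipy.optimize import least_squares
t=dict(np.load("top0.npz"));s=dict(np.load("side0.npz"))
T=lambda x,y:(130+x/4.8-.4,180+y/4.8-.4); S=lambda x,y:(170+x/4.8-.4,140+y/4.8-.4)
picks=[(t,(110,-115,90),T(540,187)),(t,(-110,-115,90),T(432,545)),(t,(82,28,129),T(279,148)),(t,(82,-15,78),T(370,188)),
(t,(21,-40,75),T(383,297)),(t,(-51,-40,75),T(347,413)),
(s,(-110,-115,90),S(210,488)),(s,(110,-115,90),S(512,402)),(s,(-110,115,90),S(95,320)),(s,(82,28,129),S(390,262)),(s,(82,-15,78),S(408,355)),
(s,(21,-40,72),S(350,412)),(s,(-51,-40,72),S(252,438))]
def W(q,P):
    c,n=np.cos(q[2]),np.sin(q[2]);P=np.atleast_2d(P)/1000.
    return P@np.array([[c,-n,0],[n,c,0],[0,0,1]]).T+[q[0],q[1],q[3] if len(q)>3 else 0]
f=lambda q:np.concatenate([proj(c,W(q,P))[0]-uv for c,P,uv in picks])
if __name__=="__main__":
    r=least_squares(f,[.53,.16,-.25],loss="soft_l1");print(r.x);print(f(r.x).reshape(-1,2).round(1))
    for nm in("t","s"):
        r1=least_squares(lambda q:np.concatenate([proj(c,W(q,P))[0]-uv for c,P,uv in picks if c is globals()[nm]]),[.53,.16,-.25],loss="soft_l1");print(nm,r1.x)
    np.save("case.npy",r.x)
    q=r.x
    for c,nm,o in((t,"T",(130,180)),(s,"S",(170,140))):
        im=c["img"][:,:,::-1][o[1]:o[1]+125,o[0]:o[0]+130];k=4.8;im=cv2.resize(im,None,fx=k,fy=k,interpolation=cv2.INTER_CUBIC)
        def L(a,b,col):
            z=((proj(c,W(q,[a,b]))-o+.5)*k-.5);cv2.line(im,*[tuple(int(round(v)) for v in w) for w in z],col,1,cv2.LINE_AA)
        for h in(0,90):
            for e in(110,102) if h else (110,):
                g=e+5;C=[(-e,-g,h),(e,-g,h),(e,g,h),(-e,g,h)]
                for i in range(4):L(C[i],C[(i+1)%4],(0,255,0))
        for x in(21,-51):
            for z in(56,83):L((x-6,-40,z),(x+6,-40,z),(0,0,255));L((x,-51,z),(x,-29,z),(0,0,255))
        L((69,28,129),(95,28,129),(255,0,0));L((82,-15,78),(82,28,129),(255,0,0))
        cv2.imwrite(f"pics/fit{nm}.png",im)
E
python3 fit.py
python3 - <<'E'
# punch fit by colour/projection
from h import *
t=dict(np.load("top0.npz"));p=cloud(t)
im=t["img"].astype(int)
print("bench z near punch",np.nanmedian(p[240:260,375:395,2]), "near case",np.nanmedian(p[300:320,150:220,2]))
E
```

```text
[ 0.55884523  0.17487632 -0.26803266]
[[ 0.9 -0.8]
 [-0.2  0.4]
 [ 0.3  0.4]
 [ 0.  -0.9]
 [-0.5 -0.4]
 [-0.8  0. ]
 [-0.4  1.2]
 [ 0.6  0.3]
 [-1.4  0.8]
 [-0.7  1.1]
 [ 1.5  0.5]
 [ 0.  -1.4]
 [ 0.  -1. ]]
t [ 0.5580612   0.17465564 -0.26260193]
s [ 0.56106714  0.17655606 -0.27781226]
bench z near punch -0.0012971334944094082 near case -0.0008611436266359185
```

```bash
python3 - <<'E'
from h import *
# punch: picks on both views; intersect rays with z=9mm(ish)
def ray(c,uv,z):
    T=np.linalg.inv(c["camera_from_world"]);d=T[:3,:3]@np.linalg.inv(c["K"])@[uv[0],uv[1],1];o=T[:3,3];return o+d*(z-o[2])/d[2]
t=dict(np.load("top0.npz"));s=dict(np.load("side0.npz"))
k=600/63;k1=524/55
U=lambda x,y:(335+(x+.5)/k1-.5,205+(y+.5)/k-.5)
tip=ray(t,U(343,75),.009);hd=ray(t,U(188,508),.009);g=ray(t,U(264,297),.018)
print(tip,hd,g,np.linalg.norm(tip-hd),np.arctan2(*(tip-hd)[[1,0]]),(tip+hd)/2)
a=cv2.resize(s["img"][270:330,300:390,::-1],None,fx=8,fy=8,interpolation=cv2.INTER_CUBIC);cv2.imwrite("pics/punS.png",a)
E
```

```text
[ 0.66851317 -0.33069272  0.009     ] [ 0.53287424 -0.28383799  0.009     ] [ 0.5976674  -0.30593361  0.018     ] 0.14350361036880113 -0.3326042025244801 [ 0.6006937  -0.30726536  0.009     ]
```

View pics/fitT.png

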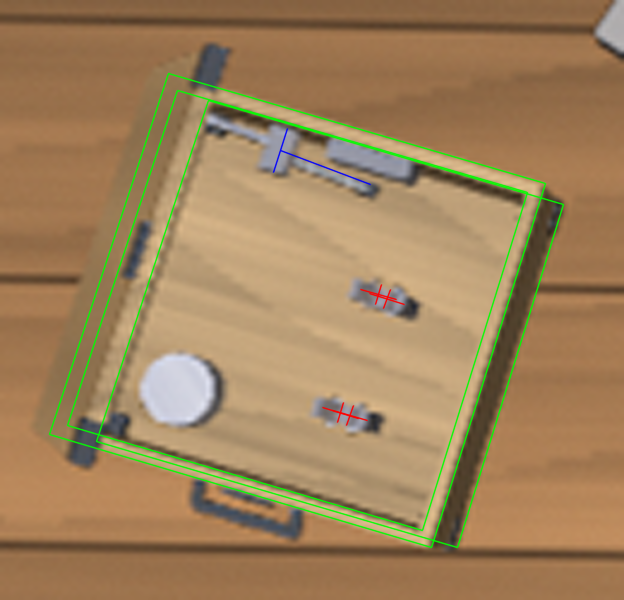

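View pics/fitS.png

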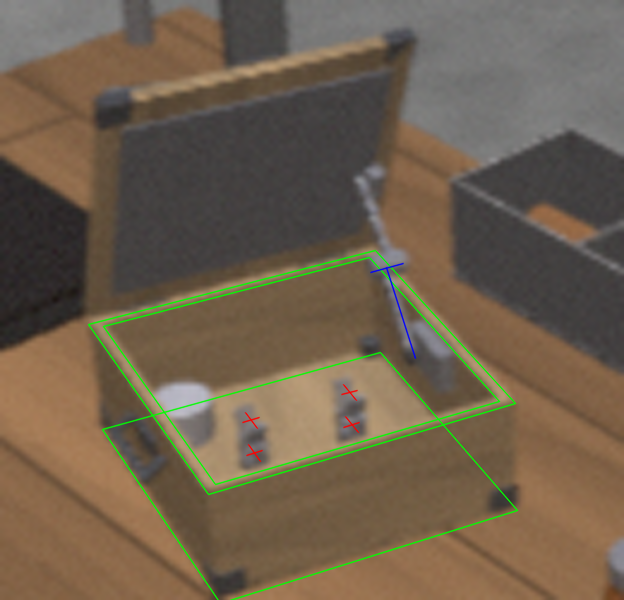

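View pics/punS.png

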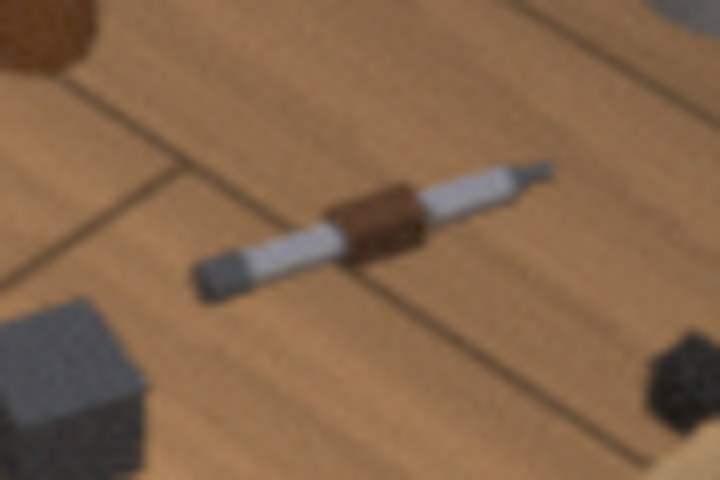

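The pose fit holds to about 1 px, or 2–3 mm, in both views. Next I check IK for every stage before moving.

```bash
cat >> h.py <<'E'
from scipy.spatial.transform import Rotation as Rn
CASE=np.array([0.5585,0.1748,-0.266])
def W(P,q=None):
    q=CASE if q is None else q
    return Rn.from_euler("z",q[2]).apply(np.asarray(P,float)/1000)+[q[0],q[1],0]
def rot(yaw,tilt=0,flip=0,sw=0):
    """tool z down, tool y along -+case y; tilt>0 leans so tool points to +y (of yaw frame)."""
    z=np.array([0,np.sin(tilt),-np.cos(tilt)])
    x=np.array([-1.,0,0]); y=np.cross(z,x)
    if sw: x,y=y,-x
    if flip: x,y=-x,-y
    R=Rn.from_euler("z",yaw)*Rn.from_matrix(np.stack([x,y,z],1))
    return R.as_rotvec()
E
python3 - <<'E'
from h import *
from bench import ctrl, readout, imaging
def ik(n,p,r):
    q=ctrl.inverse_kinematics(p,r); print(n,np.round(p,3),None if q is None else np.round(q,2))
g=[.598,-.3065]
for f in(0,1):
    ik("punch",g+[.003],rot(-.333,0,f)); ik("pre",g+[.12],rot(-.333,0,f))
    ik("seat",W((-15,-40,50)),rot(CASE[2],0,f)); ik("seatup",W((-15,-40,180)),rot(CASE[2],0,f))
for sw in(0,1):
  for f in(0,1):
   for tl in(.5,.65,.78):
    d=np.array([0,np.sin(tl),-np.cos(tl)])
    ik(f"knee{sw}{f}{tl}",W(np.array([82,28,129])-d*9),rot(CASE[2],tl,f,sw))
    ik("   back",W(np.array([82,28,129])-d*80),rot(CASE[2],tl,f,sw))
   for a in(0,.4,.8,1.15):
    th=np.radians(66)-a; 
    P=np.array([-40,115-215*np.cos(th)+10*np.sin(th)+14,90+215*np.sin(th)+10*np.cos(th)])
    ik(f"lid{a}",W(P),rot(CASE[2],0,f,sw))
E
```

```text
punch [ 0.598 -0.306  0.003] [-0.65  0.65  1.44  0.    1.06 -1.89]
pre [ 0.598 -0.306  0.12 ] [-0.65  0.5   1.4   0.    1.25 -1.89]
seat [0.534 0.14  0.05 ] [ 0.04  0.31  1.8   0.    1.03 -1.27]
seatup [0.534 0.14  0.18 ] [ 0.04  0.14  1.72  0.    1.28 -1.27]
punch [ 0.598 -0.306  0.003] [-0.65  0.65  1.44 -0.    1.06  1.25]
pre [ 0.598 -0.306  0.12 ] [-0.65  0.5   1.4  -0.    1.25  1.25]
seat [0.534 0.14  0.05 ] [0.04 0.31 1.8  0.   1.03 1.87]
seatup [0.534 0.14  0.18 ] [0.04 0.14 1.72 0.   1.28 1.87]
knee000.5 [0.644 0.176 0.137] [-0.14  0.37  1.62  0.55  1.15 -1.67]
   back [0.635 0.143 0.199] [-0.2   0.27  1.61  0.52  1.27 -1.66]
knee000.65 [0.644 0.175 0.136] [-0.21  0.38  1.66  0.72  1.17 -1.83]
   back [0.632 0.134 0.193] [-0.28  0.28  1.66  0.68  1.29 -1.82]
knee000.78 [0.643 0.174 0.135] [-0.26  0.4   1.7   0.85  1.2  -1.95]
   back [0.63  0.126 0.186] [-0.35  0.31  1.7   0.81  1.32 -1.94]
lid0 [0.533 0.234 0.29 ] [ 0.21  0.14  1.5   0.    1.5  -1.1 ]
lid0.4 [0.514 0.165 0.244] [ 0.09  0.06  1.68  0.    1.4  -1.22]
lid0.8 [0.502 0.118 0.173] [-0.    0.06  1.83  0.    1.26 -1
[... 1281 characters left out ...]
[-0.    0.06  1.83 -0.    1.26  0.26]
lid1.15 [0.497 0.102 0.1  ] [-0.04  0.13  1.9  -0.    1.11  0.23]
knee110.5 [0.644 0.176 0.137] None
   back [0.635 0.143 0.199] None
knee110.65 [0.644 0.175 0.136] [-0.21  0.38  1.66  0.72  1.17  2.89]
   back [0.632 0.134 0.193] [-0.28  0.28  1.66  0.68  1.29  2.9 ]
knee110.78 [0.643 0.174 0.135] [-0.26  0.4   1.7   0.85  1.2   2.76]
   back [0.63  0.126 0.186] [-0.35  0.31  1.7   0.81  1.32  2.77]
lid0 [0.533 0.234 0.29 ] [ 0.21  0.14  1.5  -0.    1.5  -2.67]
lid0.4 [0.514 0.165 0.244] [ 0.09  0.06  1.68 -0.    1.4  -2.79]
lid0.8 [0.502 0.118 0.173] [-0.    0.06  1.83 -0.    1.26 -2.88]
lid1.15 [0.497 0.102 0.1  ] [-0.04  0.13  1.9  -0.    1.11 -2.91]
```

```bash
python3 - <<'E'
from h import *
from bench import ctrl, readout, imaging
r=rot(-.333)
o=readout.get_obs(); p=o["position"]
ctrl.movel([p[0],p[1],.42],v=.3)
g=[.598,-.3065]
ctrl.move_pose(g+[.40],r)
ctrl.movel(g+[.10],v=.3)
s=imaging.snapshot("top");cv2.imwrite("pics/pre.png",cv2.resize(s["img"][180:300,290:430,::-1],None,fx=5,fy=5,interpolation=cv2.INTER_CUBIC))
s=imaging.snapshot("side");cv2.imwrite("pics/preS.png",cv2.resize(s["img"][200:340,270:410,::-1],None,fx=4,fy=4,interpolation=cv2.INTER_CUBIC))
o=readout.get_obs();print(o["time"],o["position"],o["wrist_force"])
E
```

```text
5.4583 [ 0.59942351 -0.30750188  0.10273161] [0.21407387 0.24617656 0.91482467]
```

View pics/preS.png

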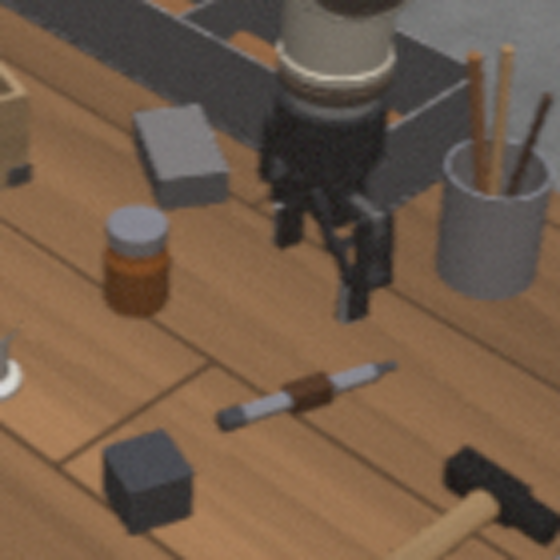

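The gripper hangs above the punch with its jaws across it, and nothing else is close. I descend and grip.

```bash
python3 - <<'E'
from h import *
from bench import ctrl, readout, imaging
g=[.598,-.3065]
print(ctrl.movel(g+[.003],v=.08,max_force=12)); print(readout.get_obs()["position"])
ctrl.set_gripper(0.0); o=readout.get_obs();print(o["finger_gap"],o["position"],o["time"])
ctrl.movel(g+[.20],v=.15); o=readout.get_obs();print(o["wrist_force"],o["finger_gap"])
ctrl.move_pose(W((-15,-40,200)),rot(CASE[2]))
ctrl.movel(W((-15,-40,115)),v=.12)
ctrl.pause(.3)
o=readout.get_obs();print(o["time"],o["position"],W((-15,-40,115)),o["wrist_force"],o["finger_gap"])
for n,b in(("top",(130,180)),("side",(170,120))):
    s=imaging.snapshot(n);np.savez(f"{n}1.npz",**s);cv2.imwrite(f"pics/{n}1.png",cv2.resize(s["img"][b[1]:b[1]+140,b[0]:b[0]+130,::-1],None,fx=4.25,fy=4.25,interpolation=cv2.INTER_CUBIC))
E
```

```text
False
[ 0.59854666 -0.30689773  0.00385509]
0.01670436736985376 [ 0.59822396 -0.30667887  0.00329927] 7.45
[ 0.06287906 -0.59307546 -2.1351385 ] 0.01641708152604614
11.7333 [0.53393097 0.14019978 0.11564686] [0.53351258 0.14014991 0.115     ] [ 0.03586224 -0.75242987 -1.25736815] 0.016574848165578655
```

View pics/top1.png

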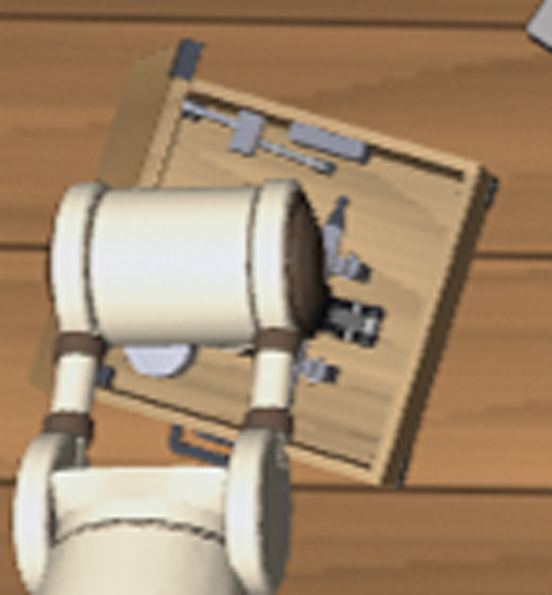

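View pics/side1.png

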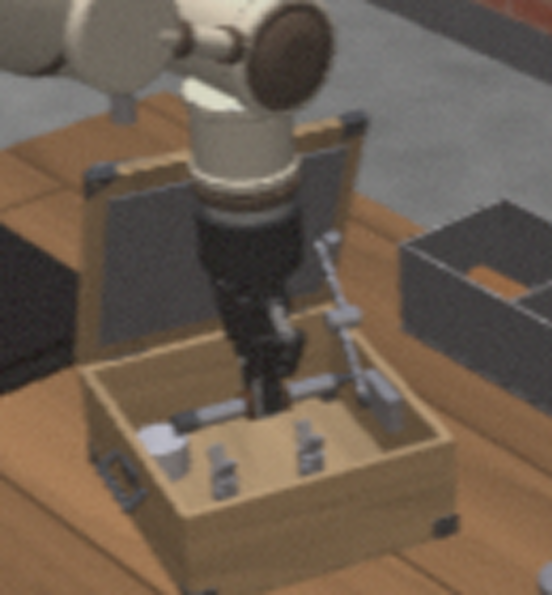

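The arm's wrist housing is wide along y, so I check its clearance to the lid before lowering.

```bash
python3 - <<'E'
from h import *
s=dict(np.load("top1.npz"));p=cloud(s)
Q=Rn.from_euler("z",-CASE[2])
C=lambda P:(Q.apply(P-[CASE[0],CASE[1],0])*1000).round(0)
for x,y in((190,260),(70,260),(270,260),(310,260),(130,200),(130,330),(190,200),(190,330)):
    u,v=130+x/4.25,180+y/4.25; print((x,y),C(p[int(v),int(u)]))
s=dict(np.load("side1.npz"));p=cloud(s)
print("side")
for x,y in((290,55),(240,95),(240,140),(240,185),(250,230),(225,160),(290,110),(210,95)):
    u,v=170+x/4.25,120+y/4.25; print((x,y),C(p[int(v),int(u)]))
# lid points inner face
for x,y in((140,230),(110,175),(340,150)):
    u,v=170+x/4.25,120+y/4.25; print("lid",(x,y),C(p[int(v),int(u)]))
E
```

```text
(190, 260) [-14. -52. 462.]
(70, 260) [-31.   4. 464.]
(270, 260) [ -3. -91. 466.]
(310, 260) [   3. -103.  440.]
(130, 200) [  6. -10. 447.]
(130, 330) [-55. -30. 446.]
(190, 200) [ 14. -39. 448.]
(190, 330) [-47. -57. 440.]
side
(290, 55) [  -2. -109.  432.]
(240, 95) [ -39. -107.  409.]
(240, 140) [-29. -73. 361.]
(240, 185) [-31. -71. 325.]
(250, 230) [-27. -71. 287.]
(225, 160) [-40. -65. 343.]
(290, 110) [ -0. -98. 387.]
(210, 95) [-40. -51. 385.]
lid (140, 230) [-68.  52. 237.]
lid (110, 175) [-93.  29. 300.]
lid (340, 150) [ 92.  34. 275.]
```

The housing bottom will end near z ≈ 317 mm against the lid top at 300 mm, so it clears. An overlay checks the punch-to-clip alignment.

```bash
python3 - <<'E'
from h import *
for n,b in(("top",(185,210)),("side",(190,180))):
    s=dict(np.load(n+"1.npz"));k=8
    im=cv2.resize(s["img"][b[1]:b[1]+70,b[0]:b[0]+80,::-1],None,fx=k,fy=k,interpolation=cv2.INTER_CUBIC)
    def L(A,col):
        z=(proj(s,np.array([W(a) for a in A]))-b+.5)*k-.5
        cv2.polylines(im,[z.round().astype(int)],False,col,1,cv2.LINE_AA)
    for e in (-7,7): L([(-15-55,-40+e,121.5),(-15+55,-40+e,121.5)],(0,255,255))
    L([(-89,-40,121.5),(59,-40,121.5)],(0,255,0))
    for x in(21,-51):
        L([(x-6,-51,83),(x+6,-51,83),(x+6,-29,83),(x-6,-29,83),(x-6,-51,83)],(0,0,255))
    cv2.imwrite(f"pics/al{n}.png",im)
E
```

```text
(no output)
```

View pics/altop.png

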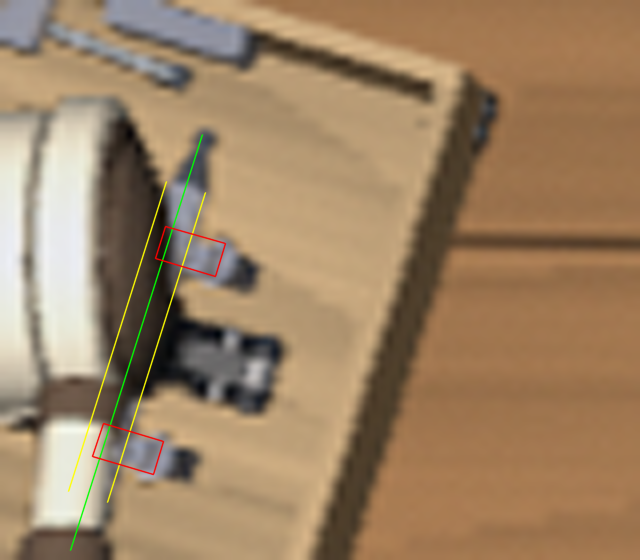

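View pics/alside.png

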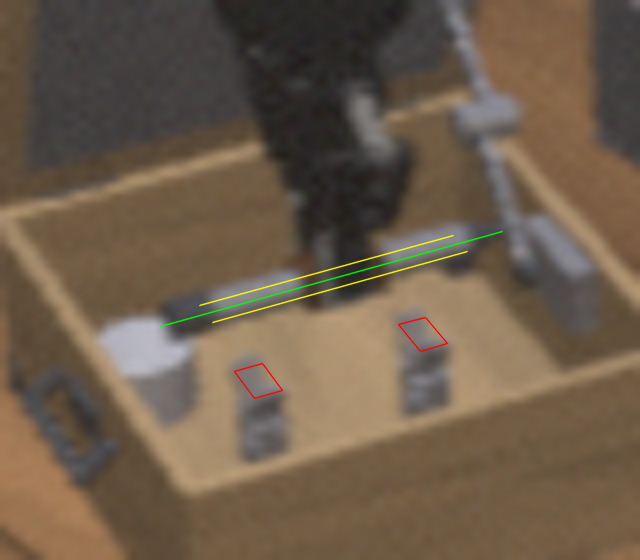

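The overlays agree to within about 1–2 mm: the predicted punch axis lies on the real one in both views, and the clip boxes sit on the clips. I press.

```bash
python3 - <<'E'
from h import *
from bench import ctrl, readout, imaging
print(ctrl.movel(W((-15,-40,82)),v=.1,max_force=15)); 
o=readout.get_obs();print(o["time"],o["position"],o["wrist_force"])
for z in (68,62,58,54,51,49.5):
    h=ctrl.movel(W((-15,-40,z)),v=.03,max_force=30)
    o=readout.get_obs();print(z,h,o["time"],o["position"].round(4),o["wrist_force"].round(1),o["moment"].round(2))
    if h: break
E
```

```text
False
12.3167 [0.53327324 0.14017151 0.08168666] [-0.21086335  0.35801189 -0.78355393]
68 False 12.9333 [0.534  0.1406 0.0681] [ 2.7  4.4 -1. ] [ 0.62 -0.52  0.03]
62 False 13.2833 [0.5346 0.1408 0.0625] [3.  7.2 1.6] [ 1.09 -0.58  0.04]
58 False 13.5667 [0.5352 0.1406 0.0592] [3.  5.5 3.1] [ 0.83 -0.54 -0.01]
54 False 13.85 [0.5347 0.1406 0.0544] [ 4.1  6.3 -0. ] [ 0.85 -0.63 -0.02]
51 False 14.1 [0.5333 0.1405 0.0502] [ 2.9  4.9 -3. ] [ 0.84 -0.56 -0.06]
49.5 False 14.35 [0.5333 0.1405 0.0501] [-1.5  5.2  6.7] [ 0.69  0.37 -0.1 ]
```

```bash
python3 - <<'E'
from h import *
from bench import ctrl, readout, imaging
print(ctrl.movel(W((-15,-40,46.5)),v=.02,max_force=14));o=readout.get_obs();print(o["position"].round(4),o["wrist_force"].round(1),o["finger_gap"])
ctrl.set_gripper(0.045)
ctrl.movel(W((-15,-40,100)),v=.15)
o=readout.get_obs();print(o["time"],o["position"].round(4),o["wrist_force"].round(1),o["finger_gap"])
ctrl.movel(W((-15,-60,230)),v=.25)
ctrl.set_gripper(0)
tl=.78;d=np.array([0,np.sin(tl),-np.cos(tl)])
# back off towards -y before the tilt
ctrl.move_pose(W(np.array([82,28,129])-d*95),rot(CASE[2],tl))
o=readout.get_obs();print(o["time"],o["position"].round(4),o["finger_gap"])
for n,b in(("top",(130,180)),("side",(170,120))):
    s=imaging.snapshot(n);np.savez(f"{n}2.npz",**s);cv2.imwrite(f"pics/{n}2.png",cv2.resize(s["img"][b[1]:b[1]+140,b[0]:b[0]+130,::-1],None,fx=4.25,fy=4.25,interpolation=cv2.INTER_CUBIC))
E
```

```text
True
[0.5334 0.1406 0.05  ] [-2.3 -0.9  5.9] 0.016361359386756705
15.425 [0.5335 0.1401 0.0999] [-1.  -1.  -0.5] 0.04512150816194374
17.3833 [0.6271 0.1161 0.1967] -4.3074046255672586e-05
```

View pics/top2.png

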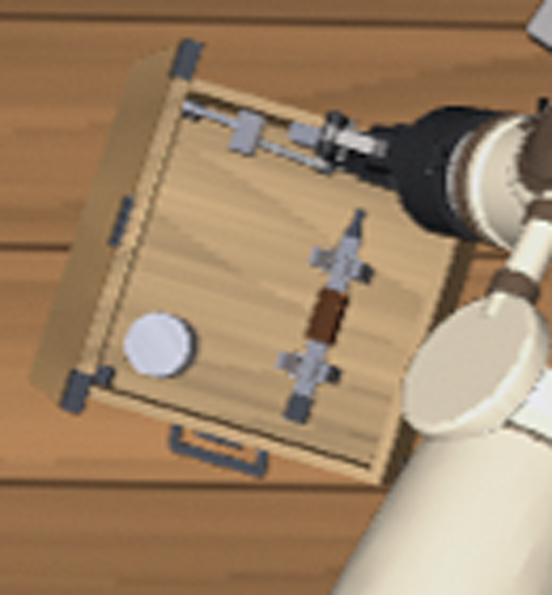

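View pics/side2.png

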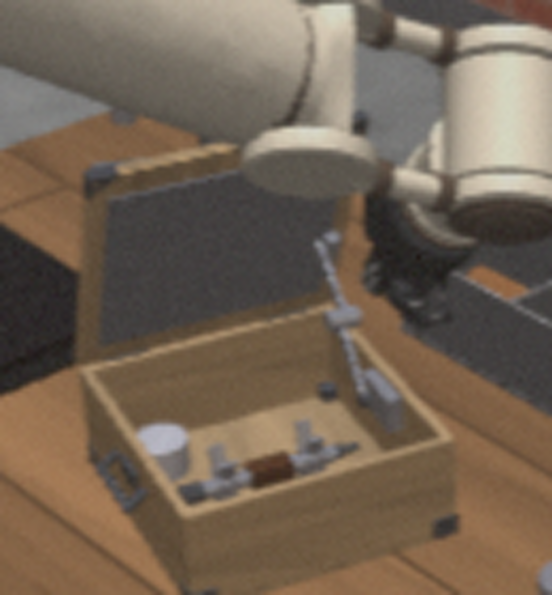

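The punch lies in both clips between the raised jaws, with its grip at (325,318) in the top crop. The stay is still locked and the fingers are aimed at the knee. I check heights.

```bash
python3 - <<'E'
from h import *
Q=Rn.from_euler("z",-CASE[2])
C=lambda P:(Q.apply(P-[CASE[0],CASE[1],0])*1000).round(1)
for n,b,pts in (("top",(130,180),((325,318),(328,305),(320,330),(347,247),(313,365),(297,405),(246,133),(246,125),(246,142),(160,345))),("side",(170,120),((270,468),(240,478),(305,458),(345,316)))):
    s=dict(np.load(n+"2.npz"));p=cloud(s)
    for x,y in pts: print(n,(x,y),C(p[round(b[1]+y/4.25-.4),round(b[0]+x/4.25-.4)]))
E
```

```text
top (325, 318) [-15.4 -40.   60.2]
top (328, 305) [ -6.5 -39.8  58.6]
top (320, 330) [-24.3 -39.6  59.1]
top (347, 247) [ 32.  -39.9  60.1]
top (313, 365) [-47.5 -41.4  60.8]
top (297, 405) [-77.5 -39.7  63.9]
top (246, 133) [ 80.7  29.  134.8]
top (246, 125) [ 85.8  30.2 136.6]
top (246, 142) [ 75.1  26.2 139.1]
top (160, 345) [-65.5  65.3  39.6]
side (270, 468) [-16.2 -46.7  64.3]
side (240, 478) [-39.7 -44.   62.4]
side (305, 458) [ 10.4 -51.6  70.5]
side (345, 316) [ 83.2  21.9 137.1]
```

The punch is level at (-15.4, -40) in the case, within a millimetre or so of the seat. Next I break the stay.

```bash
python3 - <<'E'
from h import *
from bench import ctrl, readout, imaging
tl=.78;d=np.array([0,np.sin(tl),-np.cos(tl)]);K=np.array([82,28,129.])
ctrl.movel(W(K-d*22),v=.12,max_force=10)
for a in (-12,-6,0,5,10,14,18):
    h=ctrl.movel(W(K+d*a),v=.04,max_force=18)
    o=readout.get_obs();print(a,h,o["time"],o["position"].round(4),o["wrist_force"].round(1))
    if h: break
for n,b in(("top",(130,180)),("side",(170,120))):
    s=imaging.snapshot(n);np.savez(f"{n}3.npz",**s);cv2.imwrite(f"pics/{n}3.png",cv2.resize(s["img"][b[1]:b[1]+140,b[0]:b[0]+130,::-1],None,fx=4.25,fy=4.25,interpolation=cv2.INTER_CUBIC))
E
```

```text
-12 False 18.6417 [0.6426 0.1722 0.1374] [0.1 0.3 0.7]
-6 False 18.9417 [0.6438 0.1763 0.1331] [ 0.  -0.9  1. ]
0 False 19.2417 [0.6447 0.1805 0.1285] [-0.7 -0.2  0.8]
5 False 19.5167 [0.6457 0.1838 0.125 ] [ 0.1 -0.3  1.8]
10 False 19.7917 [0.6467 0.1872 0.1215] [ 0.2  0.4 -0.4]
14 False 20.0417 [0.6475 0.19   0.1188] [ 0.7 -0.5  0.8]
18 False 20.2917 [0.6483 0.1926 0.1161] [ 0.2 -0.6  0.6]
```

View pics/top3.png

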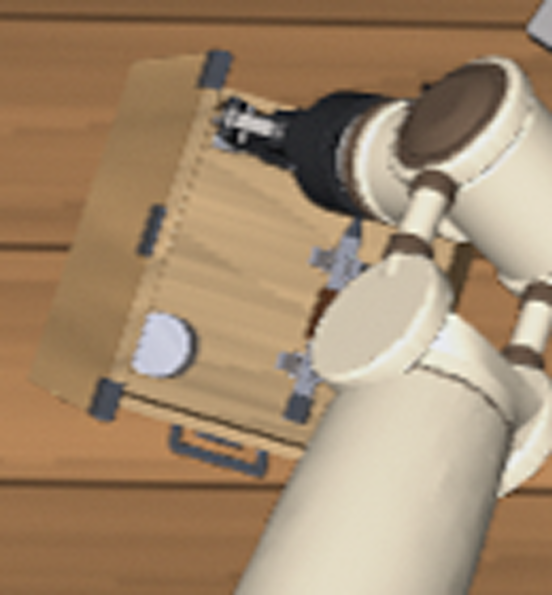

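View pics/side3.png

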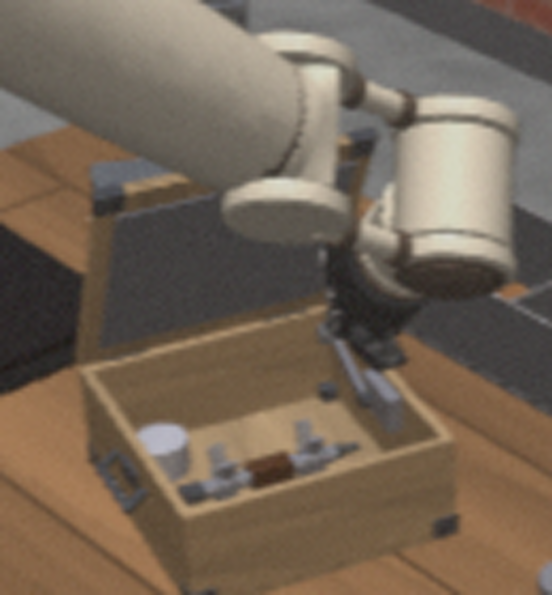

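The knee has folded and the lid has come down a little (the lid corners moved in the top view). I back off and measure the knee and lid.

```bash
python3 - <<'E'
from h import *
from bench import ctrl, readout, imaging
tl=.78;d=np.array([0,np.sin(tl),-np.cos(tl)]);K=np.array([82,28,129.])
ctrl.movel(W(K-d*110),v=.2)
r=rot(CASE[2])
ctrl.move_pose(W((-45,-60,430)),r)
for n,b in(("top",(130,180)),("side",(170,120))):
    s=imaging.snapshot(n);np.savez(f"{n}4.npz",**s);cv2.imwrite(f"pics/{n}4.png",cv2.resize(s["img"][b[1]:b[1]+140,b[0]:b[0]+130,::-1],None,fx=4.25,fy=4.25,interpolation=cv2.INTER_CUBIC))
o=readout.get_obs();print(o["time"],o["position"])
s=dict(np.load("top4.npz"));p=cloud(s).reshape(-1,3)
q=Rn.from_euler("z",-CASE[2]).apply(p-[CASE[0],CASE[1],0])*1000
for lo in(-90,40):
  m=(q[:,0]>lo)&(q[:,0]<lo+50)&(q[:,1]>15)&(q[:,1]<140)&(q[:,2]>105)&(q[:,2]<320)
  x=q[m]
  if len(x)>20: print(len(x),np.polyfit(x[:,2],x[:,1],1),x[:,1:].min(0),x[:,1:].max(0))
E
```

```text
22.3 [0.49920473 0.12823288 0.42673913]
394 [ -0.32046857 122.31878558] [ 15.20285731 105.34777039] [119.65058732 297.60042459]
```

View pics/top4.png

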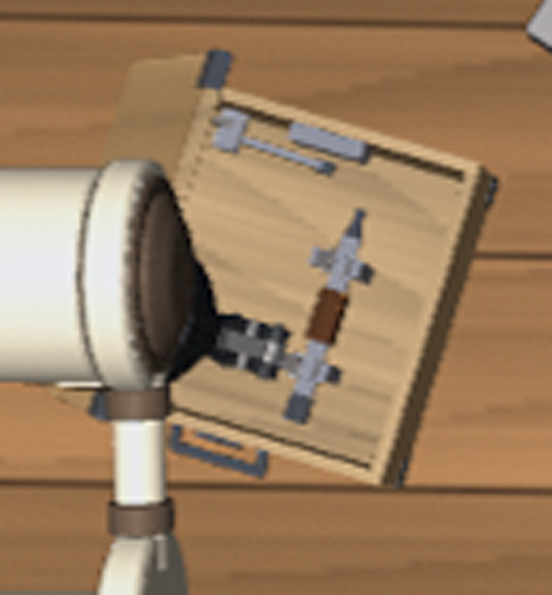

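View pics/side4.png

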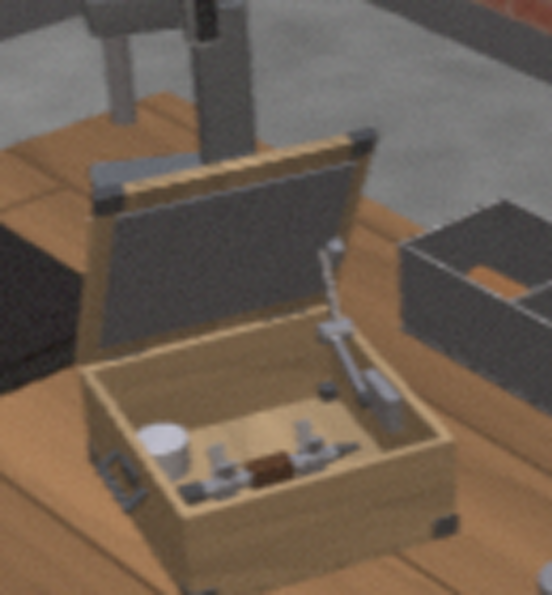

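```bash
python3 - <<'E'
from h import *
for f in("side0","side4"):
    s=dict(np.load(f+".npz"));p=cloud(s)
    q=(Rn.from_euler("z",-CASE[2]).apply((p-[CASE[0],CASE[1],0]).reshape(-1,3))*1000).reshape(480,640,3)
    sub=q[165:200,200:245].reshape(-1,3)
    m=(sub[:,2]>120)&(sub[:,2]<280)&(sub[:,1]>0)&(sub[:,1]<130)&(abs(sub[:,0])<75);x=sub[m]
    c=np.polyfit(x[:,2],x[:,1],1);c=np.polyfit(x[abs(x[:,1]-np.polyval(c,x[:,2]))<10][:,2],x[abs(x[:,1]-np.polyval(c,x[:,2]))<10][:,1],1)
    print(f,len(x),c,"angle",np.degrees(np.arctan2(1,-c[0])),"y at hinge z90",np.polyval(c,90))
s=dict(np.load("top4.npz"));p=cloud(s);k=p[round(180+130/4.25),round(130+230/4.25)]
print("knob",Rn.from_euler("z",-CASE[2]).apply(k-[CASE[0],CASE[1],0])*1000)
E
```

```text
side0 1183 [ -0.44450349 157.12311024] angle 66.03468616771313 y at hinge z90 117.11779635102721
side4 1173 [ -0.54089544 165.72021048] angle 61.591246766929174 y at hinge z90 117.03962125699188
knob [ 79.93715401  41.94050754 116.04671594]
```

The lid is at 61.6° (was 66°), which puts the knee at about 0.75 rad, so the stay is broken. I go around behind the lid and lower it.

```bash
python3 - <<'E'
from h import *
from bench import ctrl, readout, imaging
r=rot(CASE[2])
ctrl.movel(W((-45,100,400)),v=.25)
def P(th,s=212,off=14):
    return np.array([-45,115-s*np.cos(th)+10*np.sin(th)+off,90+s*np.sin(th)+10*np.cos(th)])
th0=np.radians(61.6); p0=P(th0); print(p0)
ctrl.movel(W(p0+[0,35,0]),v=.2,max_force=10)
ctrl.movel(W(p0+[0,6,0]),v=.08,max_force=10)
def say(n,h):
    o=readout.get_obs();print(n,h,round(o["time"],2),o["position"].round(4),o["wrist_force"].round(1))
say("near",0)
for th in np.arange(60,24,-5.):
    h=ctrl.movel(W(P(np.radians(th))),v=.055,max_force=22); say(th,h)
    if h: break
for n,b in(("top",(130,180)),("side",(170,120))):
    s=imaging.snapshot(n);np.savez(f"{n}5.npz",**s);cv2.imwrite(f"pics/{n}5.png",cv2.resize(s["img"][b[1]:b[1]+140,b[0]:b[0]+130,::-1],None,fx=4.25,fy=4.25,interpolation=cv2.INTER_CUBIC))
E
```

```text
[-45.          36.96415341 281.24173954]
near 0 24.37 [0.5264 0.2277 0.2815] [-0.1  0.9  0.2]
60.0 False 24.73 [0.5232 0.2168 0.2784] [-0.8 -0.4 -0.1]
55.0 False 25.21 [0.519  0.2011 0.269 ] [ 0.8 -0.2  0. ]
50.0 False 25.69 [0.5149 0.1866 0.2584] [ 0.6 -0.9 -0.3]
45.0 False 26.18 [0.5112 0.1729 0.2465] [ 0.3  0.6 -0.5]
40.0 False 26.66 [0.5077 0.1603 0.2334] [-0.2 -0.1 -0.7]
35.0 False 27.14 [0.5045 0.1488 0.2193] [-0.1  0.5  0.2]
30.0 False 27.62 [0.5017 0.1386 0.2042] [ 0.4 -0.   0.9]
25.0 False 28.11 [0.4992 0.1296 0.1881] [ 0.3 -1.1  0. ]
```

View pics/side5.png

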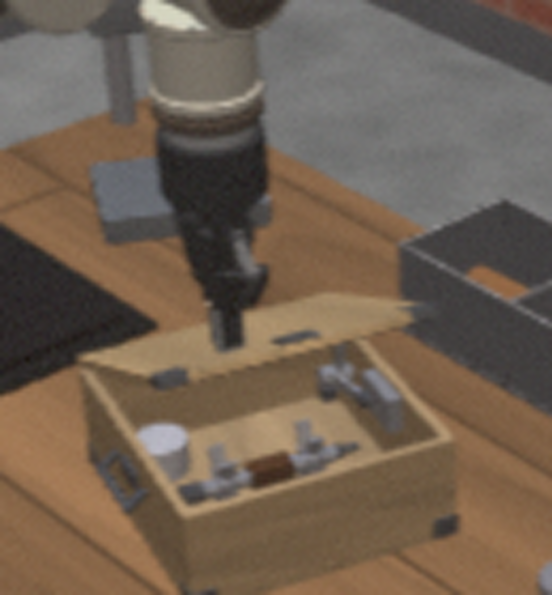

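View pics/top5.png

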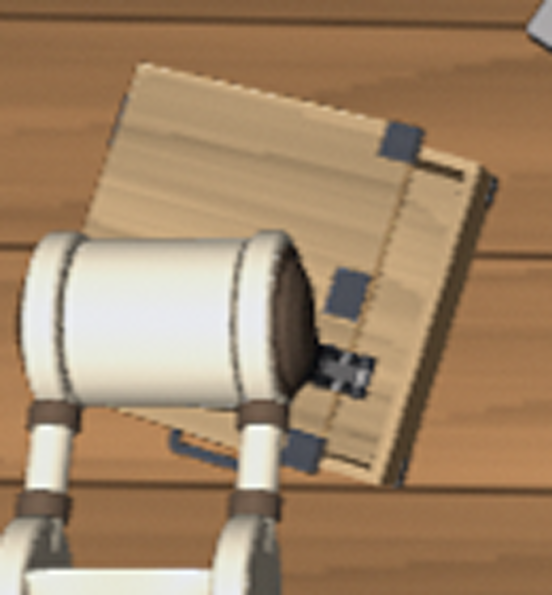

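The lid follows the fingertip (tip at (228,340) in the side crop) and the stay is folding inside. I continue slowly to shut.

```bash
python3 - <<'E'
from h import *
from bench import ctrl, readout, imaging
def P(th,s=212,off=14):
    return np.array([-45,115-s*np.cos(th)+10*np.sin(th)+off,90+s*np.sin(th)+10*np.cos(th)])
def say(n,h):
    o=readout.get_obs();print(n,h,round(o["time"],2),o["position"].round(4),o["wrist_force"].round(1))
for th,v in ((20,.05),(15,.05),(10,.045),(6,.035),(3,.025),(1.5,.02),(0.5,.015),(-.5,.015),(-1.2,.012)):
    h=ctrl.movel(W(P(np.radians(th))),v=v,max_force=18); say(th,h)
    if h: break
for n,b in(("side",(170,120)),):
    s=imaging.snapshot(n);np.savez(f"{n}6.npz",**s);cv2.imwrite(f"pics/{n}6.png",cv2.resize(s["img"][b[1]:b[1]+140,b[0]:b[0]+130,::-1],None,fx=4.25,fy=4.25,interpolation=cv2.INTER_CUBIC))
E
```

```text
20 False 28.73 [0.4971 0.1221 0.1715] [ 0.2 -0.5 -0.2]
15 False 29.24 [0.4955 0.1159 0.154 ] [-0.2  0.1  0.8]
10 False 29.8 [0.4942 0.1113 0.1363] [ 0.  -0.6  0.1]
6 False 30.38 [0.4936 0.1087 0.1218] [-0.2  0.1  0.5]
3 False 30.97 [0.4933 0.1073 0.1109] [-0.6 -0.4 -0.2]
1.5 False 31.39 [0.4932 0.1069 0.1053] [ 0.4 -0.4  0.2]
0.5 False 31.79 [0.4932 0.1066 0.1017] [ 0.2 -0.5 -0.6]
-0.5 True 32.07 [0.4935 0.1066 0.1   ] [-1.8 -0.   5.1]
```

View pics/side6.png

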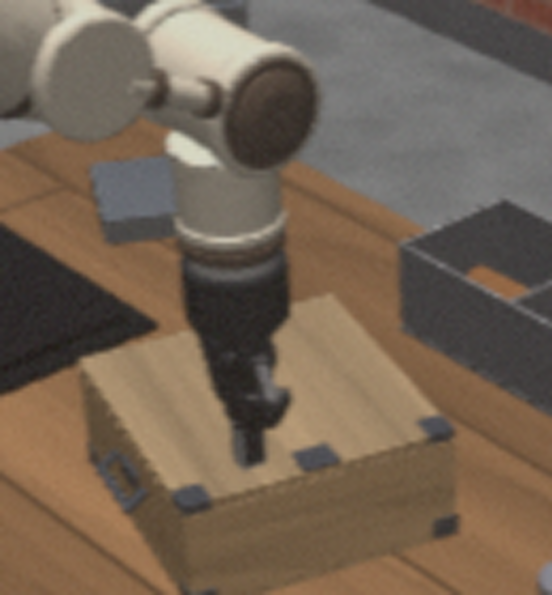

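The lid stopped hard with the tip at z = 0.1000, exactly rim plus 10 mm, so it is shut. I retreat and check everything once more.

```bash
python3 - <<'E'
from h import *
from bench import ctrl, readout, imaging
p=readout.get_obs()["position"]
ctrl.movel(p+[0,0,.03],v=.06); ctrl.movel([p[0]-.15,p[1]-.12,.33],v=.25); ctrl.pause(.3)
a=dict(np.load("top0.npz"))
s=imaging.snapshot("top");cv2.imwrite("pics/end_top.png",s["img"][:,:,::-1])
s2=imaging.snapshot("side");cv2.imwrite("pics/end_side.png",s2["img"][:,:,::-1])
o=readout.get_obs();print(o["time"],o["position"],o["wrist_force"])
q=cloud(s2).reshape(-1,3);c=Rn.from_euler("z",-CASE[2]).apply(q-[CASE[0],CASE[1],0])*1000
m=(abs(c[:,0])<100)&(abs(c[:,1])<105)&(c[:,2]>80)&(c[:,2]<130);x=c[m];A=np.c_[x[:,:2],np.ones(len(x))];print("lid plane",np.linalg.lstsq(A,x[:,2],rcond=None)[0],len(x))
d=np.abs(s["img"].astype(int)-a["img"]).sum(2)
for n,(u,v) in dict(jar=(304,236),spool=(300,288),wt=(360,290),sander=(273,188),mallet=(418,260),p2=(488,312)).items(): print(n,d[v-18:v+18,u-18:u+18].mean().round(1),(d[v-18:v+18,u-18:u+18]>60).sum())
E
```

```text
34.4417 [ 0.34359313 -0.0132975   0.32974647] [-0.54808151 -0.24841588 -0.06746669]
lid plane [ 2.77624931e-04 -4.86188015e-04  1.01290192e+02] 2114
jar 6.8 0
spool 7.1 0
wt 6.5 0
sander 7.5 0
mallet 6.9 0
p2 6.4 0
```

View pics/end_top.png

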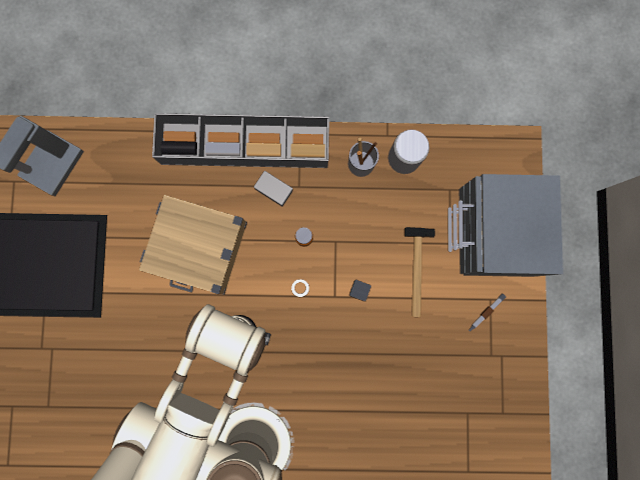

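View pics/end_side.png

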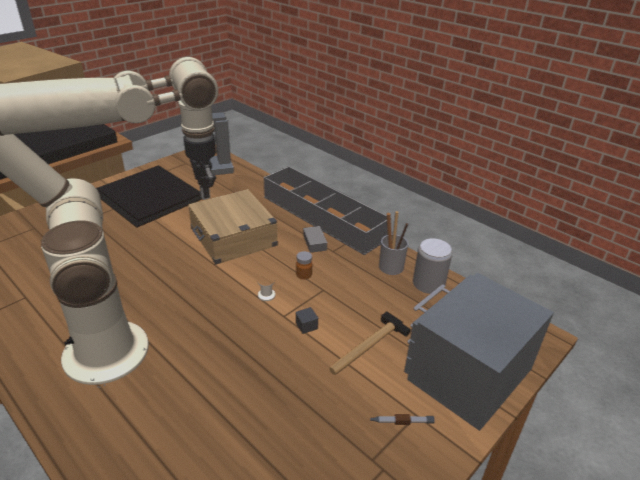

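The case at (193,245) in the top view is shut and level, with the lid plane at z ≈ 101 mm and slope below 0.0005. The bystanders' pixels are unchanged and the arm is clear.

```bash
python3 -c "
from bench import ctrl
print(ctrl.finish_job())"
```

```text
the job is handed in; nothing more can be done
None
```

The job is done and handed in at about 34 s of the 64 s allowed: the punch is in its clips, the stay is broken and the lid is shut.

- **Punch:** I took the one nearest the base and pressed it into both clips. Before shutting, depth put it level at (-15.4, -40) in the case, and the press ended within 1 mm of the expected height.
- **Stay:** I pushed the knee about 27 mm. The lid dropped to 61.6°, which works out to a knee angle of roughly 0.75 rad, well past broken.
- **Lid:** I lowered it along its arc with the closed fingertips, slowing towards the end. It stopped hard with the tip at z = 100.0 mm. In the last picture the lid plane is level at about 101 mm.
- **Bystanders:** The jar, spool, weight, sander and mallet and the spare punch look the same as in the first picture. The tin had not moved when last measured, before the stay was broken, and looked in place before the lid closed.

**Checks that disagreed:**
- The two cameras differed by about 2–3 mm on the case position, and the fit absorbed this.
- The wrist force read near zero while I pushed the knee and the lid, less than the stated 3–12 N. I confirmed both by picture and position instead.
- I could not see the punch after the lid closed.

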